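Load the last jar and start the yoghurt maker with its refitted knob

TASK

Get the yoghurt maker going: lower the loose lidded jar upright into the empty well until it stands on the bottom, without dropping it, and let go of it. Then put the loose knob back on the bare D-shaped shaft, turned so that its flat matches the shaft's (leave the setting ring as it is set), push it fully home, and press it down to the end of the start button's travel. Finish while still holding the knob pressed down, and leave everything else standing where it is.

Things in the scene. Friction and masses are not known exactly. Their poses are not given: they have to be found in the camera images.
- jar: loose jar to load: white stoneware, grey metal lid, 42 mm diameter, 92 mm high, 0.15 to 0.3 kg, upright on the worktop on one side of the maker; origin at the centre of its underside, z up. Foot chamfered by 5 mm. The lid is the top 19 mm, as wide as the rest; grip there, across the diameter.
- knob: loose knob, black plastic, standing on the worktop on the other side of the maker. Round skirt 44 mm wide, 16 mm high; on it a bar grip 41 mm long (x), 14 mm wide (y), from 16 to 36 mm up. Origin: centre of the underside, z up. Underside has a D bore on the axis, 13 mm deep, 17.4 mm wide, flat 2.2 mm from the axis on the +x side. The +x end of the bar is the pointer: narrower, with a white line.
- maker: the yoghurt maker, fixed: white housing 116 x 324 mm with a flat metal deck 60 mm above the worktop and three round wells in a row along its y axis, 72 mm apart; the outer two hold jars (standing 40 mm proud of the deck), the middle one is empty. Origin under its centre at worktop height, z up; the controls are at the +y end.
- well (a point): centre of the floor of the empty well, 8 mm above the worktop. The well is 45.5 mm in diameter and 52 mm deep; axes as the maker's, so a jar in it stands here with 40 mm above the deck.
- seated_jar_1: a jar like the loose one, standing in the well at the -y end; leave it
- seated_jar_2: a jar like the loose one, standing in the well beside the controls; leave it
- shaft_tip (a point): top centre of the bare upright steel D-shaft at the control end, 22 mm above the deck when up (82 mm above the worktop); 15 mm wide, tip chamfered 2 mm. Its flat, 1 mm from the axis, faces this point's +x; z up. The bore goes on, 1.2 mm play all round, with the knob's x along this x (within 0.15 rad); fully home, the knob's underside is 13 mm below this point. Moves with the shaft.
- start (a joint): how far the shaft is pressed down, in m: 0 = up, 0.006 = end of travel. A spring push button: gives from about 3.6 N, takes about 7.2 N at the end of travel, comes up by itself when let go.
- ring_mark (a point): raised white mark on the grey setting ring, a flat disc 57 mm wide, 2 mm high, on the deck round the shaft; the mark is 24.5 mm from the axis, on the side the shaft's flat faces: ring and shaft turn together. The ring does not go down when the shaft is pressed.
- selector (a joint): angle of the setting ring and shaft, in rad, against the maker (0 = flat facing the maker's -x, growing anticlockwise from above), held by friction of 0.06 N m. Leave it as it is set.
- espresso_cup_2: small white cup with a fern pattern, 58 mm wide, 56 mm high, a bystander on the right; leave it
- ramekin_1: white fluted ramekin, 70 mm diameter, 40 mm high, a bystander on the left; leave it
- caddy_3: small round tea caddy with a grey lid, 56 mm diameter, 62 mm high, a bystander at the back left; leave it

How it is judged:
On the way, in this order (a step that is already met when the one before it is completed fails the run):
1. the loose jar stands upright on the bottom of the empty well, let go (horizontal distance between jar and well below 0.004 m and z of jar in the frame of well below 0.003 m and angle between jar's own z axis and vertical below 0.1 rad and contact force between the fingers and jar below 0.1 N), for 0.2 s.
2. the knob is home on the D-shaft and pressed down (z of knob in the frame of shaft_tip below -0.011 m and horizontal distance between knob and shaft_tip below 0.003 m and value of joint start above 0.0045 m), for 0.2 s.
At the end, for the whole second after the job is handed in: Jar upright in the middle well, let go (4 mm, 3 mm of the floor, 0.1 rad). Knob on the shaft: underside 11 mm or more below the tip, 3 mm of the axis, 0.35 rad, tilt 0.15. Fingers keep it pressed: shaft down 4.5 of 6 mm or more, over 1 N on the knob. Ring mark within 10 mm of its start (all of step 1 and all of step 2 and angle between the x axis of knob and the x axis of shaft_tip, either way round below 0.35 rad and angle between knob's own z axis and vertical below 0.15 rad and contact force between the fingers and knob above 1 N and distance of ring_mark from where it was at the start of the episode below 0.01 m); the arm keeps its last pose, push and grip.
It fails at once if the jar is dropped: it moves faster than 0.6 m/s with no finger on it (linear speed of jar above 0.6 m/s and contact force between the fingers and jar below 0.05 N).
It fails at once if the setting ring is turned: its mark moves more than 12 mm (distance of ring_mark from where it was at the start of the episode above 0.012 m).
It fails at once if a jar already seated is pulled out or shoved (moves 15 mm) (distance of any of seated_jar_1, seated_jar_2 from where it was at the start of the episode above 0.015 m).
It fails at once if a bystander is pushed more than 30 mm (distance of any of espresso_cup_2, ramekin_1, caddy_3 from where it was at the start of the episode above 0.03 m).
It also fails if it takes over 61 s, if anything falls off the work surface, if the arm or the gripper's body presses on something with over 40 N, if the wrist force passes 120 N, or if a joint passes its speed limit or range.

ROBOT

A 6-joint arm with a two-finger parallel gripper is mounted at the origin on a cart in front of the work surface, level with it; the furniture and walls round the work are solid. World frame = base frame: x ahead of the robot, y to its left, z up, the work surface at z = 0. Lengths are in m, angles in rad, forces in N, time in s.
With the tool pointing down it reaches from about 0.425 to 0.95 m from the base axis. Payload 3.5 kg.
Tool frame: the origin (TCP) lies at the very end of the fingers, on their centre line; the grasp point (between the pads) lies ctrl.pinch_z behind it (ctrl.pinch_z is the distance from the TCP to the grasp point, in m); z points along the fingers, y is the line along which they close (so a half turn about z gives the same grasp; the last joint's range is limited). The gripper opens to 85 mm and grips with 20 to 120 N. Pads are 22 mm wide; open, the fingers measure 114 mm over their backs; the gripper's body (76 mm by 85 mm) begins 54 mm behind the grasp point. The pads swing forward as they close: fully open they stand 13 mm farther back than shut.
Start: joints at [1.081, 0.286, 1.577, -0, 1.279, -0.15], TCP at [0.225, 0.636, 0.21] pointing down, gripper open.
Joint ranges: [-2.77, 2.77], [-0.9, 2.22], [0.21, 2.48], [-1.53, 4.67], [0.24, 2.81], [-2.84, 2.84]. Speed limits (rad/s): [2.79, 2.79, 3.14, 3.14, 3.14, 3.14].

INTERFACE

Orientations are given as a unit quaternion [x, y, z, w].
In Python, from plant import ctrl gives the robot as it stands.
- The arm moves only by the shell command python3 -m inch 'ROWS' [FORCE]. ROWS is a JSON list of rows, 1 to 10 of them, each of 7 numbers: dx, dy, dz in m, then a rotation vector rx, ry, rz in rad, then the opening from 0.0 (shut) to 1.0 (fully open); each row is the pose to reach, as a shift and turn from the pose commanded when the command began, along the tool's axes at that moment; what a row does not reach only later rows make up. A row lasts 1/8 s, in which the tool goes at most 0.0625 m and 0.188 rad, less where a joint would pass 70% of its speed; a pose out of reach is approached as far as the arm can. The fingers move at their own pace and stop on an object; FORCE is the grip in N (left out, the last holds). Time passes only in rows, so rows that do not move let the fingers close. It prints the time, the measured TCP pose, the force, the opening and the grip force at its end.
- ctrl.get_state(): the state, without advancing time (a new reading comes with each control period).
- ctrl.read_camera(name): name is "scene" or "top"; returns a dict with "pixels" (480x640x3 uint8, red, green, blue), "camera_matrix" (3x3 intrinsics, pixels), "xyz" and "orientation" of the camera in the world. Camera axes: x right, y down, z forward; pixel columns grow to the right and rows downward; lengths in m; the calibration is good to about 2 mm. A picture is of the moment at which its call begins. There is no depth.
- ctrl.sign_off(): hands the job in; it is judged then, once.
Trained networks look in the newest picture that a camera, given by its name, has taken for a name from the list of things; names that differ only in an ending like _2 or _b are one class to them, and where a whole thing is asked for, a point or a joint stands for the part that bears it (a point fixed in the world has none). Each returns a list of dicts, best first, with "conf" (0 to 1); they miss things now and then, are a little off and sometimes report something else, mostly with a low value. They report only what shows in the picture. A call takes as long as a camera call.
- ctrl.recognise(camera, thing): "position" ([x, y, z] in m, in world coordinates, good to about 4 mm: the middle of the surface that is visible of it).
- ctrl.masks_of(camera, thing): "region" (480x640 bool, what is visible of it).
- ctrl.mark_of(camera, thing): "position" ([x, y, z] in m, in world coordinates, good to about 4 mm: a listed point, or the origin of a listed thing).
The state is a dict: "time": time; "qpos": joint angles; "dq": joint speeds; "joint_efforts": joint torques, N m; "eef_pos": TCP position; "tcp_rot": TCP orientation; "contact_force": force on the tool from outside, world axes, zero at the start; "wrist_torque": the same for the moment, N m; "opening": opening from 0.0 (shut) to 1.0 (fully open); "finger_force": force on a finger pad.
Only numpy, scipy, OpenCV 4.12 (cv2) and the standard library are available. Lean on these libraries where they do the work, as an engineer would, in place of code of your own. Each camera call takes 0.05 s, during which the arm holds its last target. There are 200 camera calls.

## Working session

There is one attempt and no reset: what is moved stays moved. The work goes in short steps, Python scripts to look and compute and a shell command to move; the robot and the scene stay as the last step left them, time stands still between calls to the robot, and variables do not carry over. Pictures are saved under pics/ and viewed, at most 10 in all, crops included, and the job is handed in when it is done.

```bash
mkdir -p pics; ls
python3 - <<'E'
from plant import ctrl
import cv2,numpy as np
s=ctrl.get_state(); print(s['time'],s['eef_pos'],s['tcp_rot'],s['opening'],ctrl.pinch_z)
for c in ('scene','top'):
    r=ctrl.read_camera(c); cv2.imwrite(f'pics/{c}0.png',r['pixels'][:,:,::-1]); np.savez(f'pics/{c}0.npz',**r)
    print(c,r['xyz'],r['orientation'],r['camera_matrix'].tolist())
    for t in ('jar','knob','maker','well','shaft_tip','ring_mark','seated_jar_1','espresso_cup_2','ramekin_1','caddy_3'):
        print(t,[(np.round(d['position'],4).tolist(),round(d['conf'],2)) for d in ctrl.mark_of(c,t)[:4]])
print(ctrl.get_state()['time'])
E
```

```text
pics
0.0 [0.22460935 0.63578683 0.20895836] [ 1.69073416e-01  9.85602768e-01 -1.10418879e-03 -3.79173900e-04] 0.998133694668377 0.0187
scene [-0.2806681  -0.45851723  1.06440299] [ 0.80899864 -0.44961675  0.18889777 -0.3281518 ] [[513.4649248937297, 0.0, 320.55657069748], [0.0, 513.4649248937297, 235.2649309871809], [0.0, 0.0, 1.0]]
jar [([0.4704, -0.3549, -0.0047], 0.59), ([0.5947, 0.5027, -0.001], 0.39)]
knob [([0.5035, 0.3913, -0.0001], 0.73), ([0.4875, -0.0817, 0.0025], 0.3)]
maker [([0.4953, -0.0419, 0.001], 0.64)]
well [([0.4876, -0.0798, 0.0054], 0.86)]
shaft_tip [([0.5123, 0.0602, 0.0786], 0.41)]
ring_mark [([0.4844, 0.0537, 0.063], 0.77), ([0.4689, -0.3602, -0.0047], 0.44)]
seated_jar_1 [([0.4774, -0.154, 0.006], 0.9), ([0.4993, -0.0151, 0.0097], 0.82)]
espresso_cup_2 [([0.6262, -0.4245, 0.0018], 0.66), ([0.4836, 0.0527, 0.0615], 0.44)]
ramekin_1 [([0.5964, 0.5024, -0.0051], 0.91)]
caddy_3 [([0.6104, 0.324, 0.0018], 0.78)]
top [0.40032024 0.03812249 1.78313608] [-0.69717918  0.71564734 -0.03164312  0.02808526] [[617.0382961505488, 0.0, 321.34224121136765], [0.0, 617.0382961505488, 248.13392054938976], [0.0, 0.0, 1.0]]
jar [([0.4733, -0.3656, -0.0], 0.75)]
knob [([0.4997, 0.3994, 0.0025], 0.61), ([0.4771, -0.3662, 0.002], 0.18)]
maker [([0.4906, -0.0469, -0.0014], 0.79)]
well [([0.4847, -0.0794, 0.0119], 0.97)]
shaft_tip [([0.6297, -0.4288, 0.0016], 0.49)]
ring_mark [([0.4839, 0.0551, 0.0625], 0.82)]
seated_jar_1 [([0.4979, -0.0083, 0.0068], 0.72), ([0.4768, -0.1494, 0.0092], 0.71), ([0.4903, -0.0469, -0.0012], 0.37)]
espresso_cup_2 [([0.6265, -0.4253, -0.0024], 0.74)]
ramekin_1 [([0.5941, 0.4995, 0.0031], 0.82), ([0.6256, -0.4257, -0.0028], 0.66)]
caddy_3 [([0.6112, 0.3283, -0.0032], 0.94), ([0.4861, -0.081, 0.01], 0.23), ([0.4932, -0.0462, 0.0024], 0.21), ([0.4772, -0.3627, 0.001], 0.19)]
1.1
```

Run:
```python
import cv2
t=cv2.imread('pics/top0.png'); s=cv2.imread('pics/scene0.png')
cv2.imwrite('pics/a.png',cv2.resize(s,(800,600)))
cv2.imwrite('pics/b.png',t)
```

```text
(no output)
```

View pics/a.png

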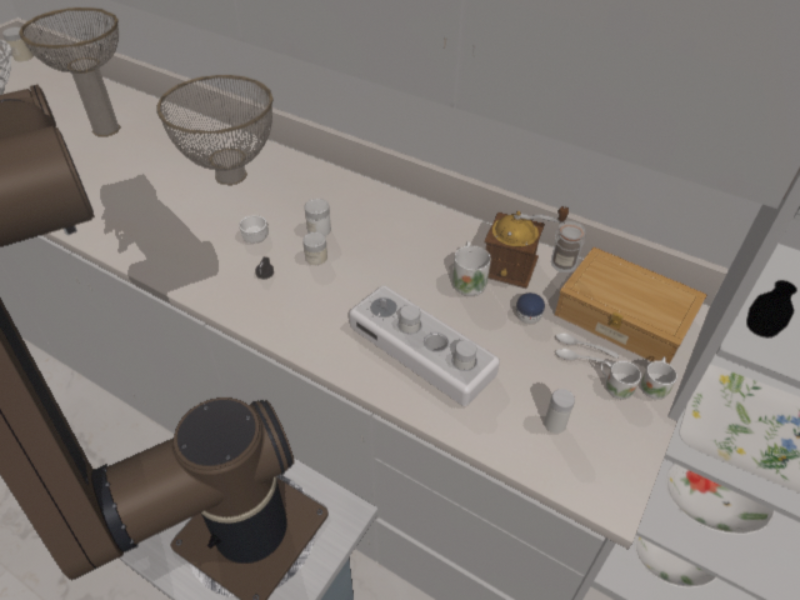

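View pics/b.png

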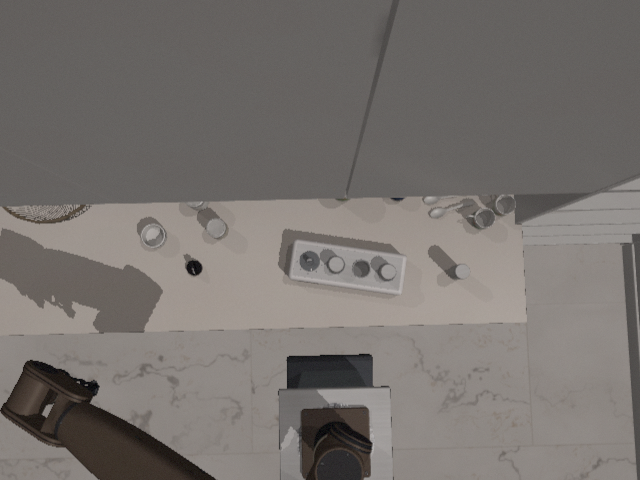

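```bash
cat > h.py <<'E'
import numpy as np,cv2
from scipy.spatial.transform import Rotation as R
def ray(r,u,v):
    K=np.array(r['camera_matrix']);d=np.linalg.inv(K)@[u,v,1]
    return R.from_quat(r['orientation']).as_matrix()@d
def atz(r,uv,z):
    d=ray(r,*uv);p=np.array(r['xyz']);return p+d*(z-p[2])/d[2]
def proj(r,P):
    K=np.array(r['camera_matrix']);q=R.from_quat(r['orientation']).as_matrix().T@(np.array(P)-r['xyz'])
    q=K@q;return q[:2]/q[2]
E
python3 - <<'E'
import cv2,numpy as np
from plant import ctrl
from h import *
t=cv2.imread('pics/top0.png'); s=cv2.imread('pics/scene0.png')
def crop(i,u,v,w,h,k): return cv2.resize(i[v:v+h,u:u+w],(w*k,h*k),interpolation=cv2.INTER_CUBIC)
o=np.zeros((600,800,3),np.uint8)
a=crop(t,284,235,125,62,4); o[:248,:500]=a
a=crop(t,178,250,32,30,8); o[:240,510:510+256]=a
a=crop(s,275,225,130,100,3); a=crop(s,275,228,127,95,3);a=cv2.resize(s[228:323,275:402],(468,350),interpolation=cv2.INTER_CUBIC); o[250:600,:468]=a
a=crop(s,195,200,32,28,9); o[250:250+252,480:480+288]=a
cv2.imwrite('pics/c.png',o)
for c in ('scene','top'):
    r=np.load(f'pics/{c}0.npz')
    for t in ('jar','knob','seated_jar_1','shaft_tip','maker'):
        for d in ctrl.masks_of(c,t)[:3]:
            m=d['region']; v,u=np.nonzero(m); print(c,t,round(d['conf'],2),m.sum(),u.mean().round(1),v.mean().round(1),u.min(),u.max(),v.min(),v.max())
    print('recog',c,[(t,[(np.round(d['position'],4).tolist(),round(d['conf'],2)) for d in ctrl.recognise(c,t)[:3]]) for t in ('jar','knob','seated_jar_1')])
E
```

```text
scene jar 0.93 621 446.6 328.4 435 459 311 346
scene knob 0.33 622 446.9 328.3 435 459 311 346
scene seated_jar_1 0.63 335 327.6 254.9 320 335 243 266
scene maker 0.85 4618 337.9 276.5 280 398 229 323
recog scene [('jar', [([0.4571, -0.3603, 0.0677], 0.85), ([0.5064, 0.0534, 0.0594], 0.22)]), ('knob', [([0.4991, 0.3851, 0.0163], 0.44)]), ('seated_jar_1', [([0.4883, -0.0177, 0.097], 0.67), ([0.4656, -0.1573, 0.0997], 0.66), ([0.5945, 0.3095, 0.0527], 0.17)])]
top jar 0.85 290 458.7 271.7 448 469 264 279
top knob 0.63 174 194.4 267.9 188 201 261 275
top knob 0.43 493 153.2 235.8 141 166 224 247
top seated_jar_1 0.7 197 335.8 264.6 328 343 257 272
top seated_jar_1 0.6 507 153.5 235.8 141 166 224 247
top seated_jar_1 0.55 175 387.1 272.1 380 394 265 279
top maker 0.89 4411 346.5 266.9 289 406 239 295
recog top [('jar', []), ('knob', [([0.4986, 0.3932, 0.0182], 0.68)]), ('seated_jar_1', [([0.472, -0.1455, 0.1013], 0.7), ([0.4938, -0.0142, 0.0975], 0.63)])]
```

View pics/c.png

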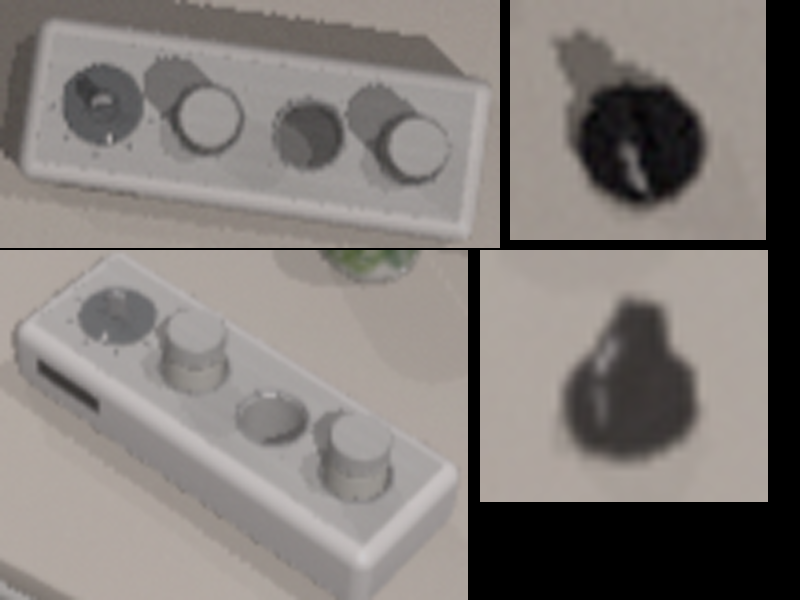

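Run:
```python
from h import *
T=np.load('pics/top0.npz');S=np.load('pics/scene0.npz')
t=lambda x,y:(284+(x+.5)/4-.5,235+(y+.5)/4-.5)
k=468/127
s=lambda x,y:(275+(x+.5)/k-.5,228+(y-250+.5)/k-.5)
p=lambda n,a:print(n,np.round(a,4))
for n,c,f,r in (('top',dict(ring=(103,104,.062),mark=(110,139,.063),j2=(209,120,.1),j1=(415,148,.1),well=(308,135,.06)),t,T),
              ('scene',dict(ring=(118,317,.062),mark=(105,336,.063),j2=(197,330,.1),j1=(361,440,.1),well=(272,418,.06)),s,S)):
    P={q:atz(r,f(*v[:2]),v[2]) for q,v in c.items()}
    for q in P:p(n+' '+q,P[q])
    a=P['j2']-P['j1'];d=P['mark']-P['ring'];p('mid',(P['j1']+P['j2'])/2);p('dist,yaw maker y,markaz',(np.hypot(*a[:2]),np.arctan2(a[1],a[0]),np.arctan2(d[1],d[0]),np.hypot(*d[:2])))
# knob
kt=lambda x,y:(178+(x-510+.5)/8-.5,250+(y+.5)/8-.5)
g=T['pixels'].mean(2)
sub=g[258:280,184:206]; v,u=np.nonzero(sub<55); 
(cx,cy),ax,an=cv2.minAreaRect(np.c_[u,v].astype(np.float32)) ; p('knob dark rect',(cx+184,cy+258,*ax))
p('skirt ctr z.016 (642,143)',atz(T,kt(642,143),.016)); A=atz(T,kt(622,143),.036);B=atz(T,kt(643,196),.036);p('tip',B);p('az',np.arctan2(*(B-A)[[1,0]]))
# predicted knob check
for c,r in(('top',T),('scene',S)):
  im=cv2.cvtColor(r['pixels'],cv2.COLOR_RGB2BGR)
  print(c, 'lid grey rows'); 
# loose jar crop and knob crops w. overlay saved later
x,y=448,258; jt=cv2.resize(T['pixels'][y:y+27,x:x+27],None,fx=11,fy=11,interpolation=cv2.INTER_CUBIC)
x,y=432,308; js=cv2.resize(S['pixels'][y:y+42,x:x+32],None,fx=11,fy=11,interpolation=cv2.INTER_CUBIC)
o=np.zeros((480,700,3),np.uint8);o[:297,:297]=jt;o[:462,310:662]=js
cv2.imwrite('pics/d.png',o[:,:,::-1])
```

```text
top ring [0.5118 0.0619 0.062 ]
top mark [0.4872 0.0576 0.063 ]
top j2 [ 0.4965 -0.0107  0.1   ]
top j1 [ 0.4737 -0.1507  0.1   ]
top well [ 0.4865 -0.0808  0.06  ]
mid [ 0.4851 -0.0807  0.1   ]
dist,yaw maker y,markaz [ 0.1419  1.4094 -2.9692  0.025 ]
scene ring [0.5099 0.0597 0.062 ]
scene mark [0.4883 0.0569 0.063 ]
scene j2 [ 0.4988 -0.0132  0.1   ]
scene j1 [ 0.4715 -0.156   0.1   ]
scene well [ 0.4874 -0.0818  0.06  ]
mid [ 0.4851 -0.0846  0.1   ]
dist,yaw maker y,markaz [ 0.1453  1.3821 -3.0146  0.0218]
knob dark rect [194. 267.  14.  14.]
skirt ctr z.016 (642,143) [0.5039 0.3932 0.016 ]
tip [0.4839 0.389  0.036 ]
az -2.776
top lid grey rows
scene lid grey rows
```

View pics/d.png

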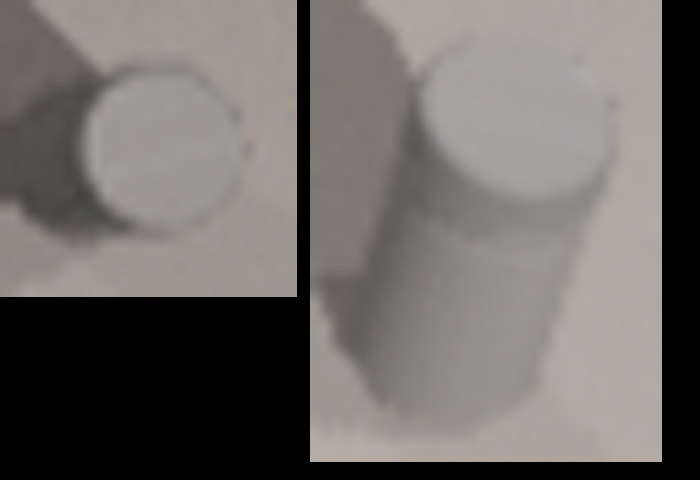

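```bash
cat >> h.py <<'E'
def to(*goals):
    from plant import ctrl
    s=ctrl.get_state();M=R.from_quat(s['tcp_rot']).as_matrix()
    y0=np.arctan2(M[1,1],M[0,1]);print('t',s['time'],'pos',np.round(s['eef_pos'],4),'yaw',round(y0,4),'zax',np.round(M[:,2],4),'F',np.round(s['contact_force'],1),'op',round(s['opening'],3),'ff',np.round(s['finger_force'],1))
    for x,y,z,yaw in goals:
        G=np.c_[[-np.sin(yaw),np.cos(yaw),0],[np.cos(yaw),np.sin(yaw),0],[0,0,-1]]
        G[:,0]=np.cross(G[:,1],G[:,2])
        d=M.T@(np.array([x,y,z])-s['eef_pos']);rv=R.from_matrix(M.T@G).as_rotvec()
        print('goal',(x,y,z,yaw),'d',np.round(d,4).tolist(),'rv',np.round(rv,4).tolist(),'rows',np.ceil(max(np.linalg.norm(d)/.0625,np.linalg.norm(rv)/.188)))
E
python3 - <<'E'
from h import *
T=np.load('pics/top0.npz');S=np.load('pics/scene0.npz')
print(atz(T,(462.2,271.2),.092),atz(S,(450.3,318.2),.092))
to((.5,.2,.21,.3),(.475,-.363,.15,-.17))
E
```

```text
[ 0.4698829  -0.35704548  0.092     ] [ 0.46974229 -0.35876392  0.092     ]
t 1.9 pos [0.2249 0.6364 0.2103] yaw 1.231 zax [-0. -0. -1.] F [ 0.4  0.3 -1. ] op 0.996 ff 0.0
goal (0.5, 0.2, 0.21, 0.3) d [-0.4048, -0.3198, 0.0003] rv [-0.0, -0.0, 0.931] rows 9.0
goal (0.475, -0.363, 0.15, -0.17) d [-0.5689, -0.8589, 0.0603] rv [-0.0, 0.0, 1.401] rows 17.0
```

```bash
python3 -m inch '[[-0.4,-0.32,0,0,0,0.93,1],[-0.4,-0.32,0,0,0,0.93,1],[-0.4,-0.32,0,0,0,0.93,1],[-0.4,-0.32,0,0,0,0.93,1],[-0.4,-0.32,0,0,0,0.93,1],[-0.4,-0.32,0,0,0,0.93,1],[-0.4,-0.32,0,0,0,0.93,1],[-0.4,-0.32,0,0,0,0.93,1],[-0.4,-0.32,0,0,0,0.93,1]]' 40
python3 -c "
from h import *
to((.47,-.358,.17,-.17))"
```

```text
time: 3.02
eef_pos: [0.4971, 0.1984, 0.2106]
tcp_rot: [0.595, 0.804, 0.0, 0.0]
contact_force: [0.1, 0.5, 0.8]
opening: 0.999
finger_force: 0.0
t 3.025 pos [0.4971 0.1984 0.2106] yaw 0.2961 zax [ 8.e-04 -3.e-04 -1.e+00] F [0.1 0.5 0.8] op 0.999 ff 0.0
goal (0.47, -0.358, 0.17, -0.17) d [-0.5243, -0.1883, 0.0408] rv [0.0008, 0.0003, 0.4661] rows 9.0
```

```bash
python3 -m inch '[[-0.524,-0.188,0.04,0,0,0.466,1],[-0.524,-0.188,0.04,0,0,0.466,1],[-0.524,-0.188,0.04,0,0,0.466,1],[-0.524,-0.188,0.04,0,0,0.466,1],[-0.524,-0.188,0.04,0,0,0.466,1],[-0.524,-0.188,0.04,0,0,0.466,1],[-0.524,-0.188,0.04,0,0,0.466,1],[-0.524,-0.188,0.04,0,0,0.466,1],[-0.524,-0.188,0.04,0,0,0.466,1],[-0.524,-0.188,0.04,0,0,0.466,1]]' 40
python3 -c "
from h import *
to((.47,-.358,.062,-.17))"
```

```text
time: 4.28
eef_pos: [0.4709, -0.3574, 0.1698]
tcp_rot: [0.764, 0.645, -0.0, -0.0]
contact_force: [-0.3, 0.6, 0.0]
opening: 0.998
finger_force: 0.0
t 4.275 pos [ 0.4709 -0.3574  0.1698] yaw -0.1688 zax [-3.e-04  2.e-04 -1.e+00] F [-0.3  0.6  0. ] op 0.998 ff 0.0
goal (0.47, -0.358, 0.062, -0.17) d [-0.0007, -0.0008, 0.1078] rv [-0.0003, -0.0002, 0.0012] rows 2.0
```

```bash
python3 -m inch '[[-0.0007,-0.0008,0.06,0,0,0,1],[-0.0007,-0.0008,0.09,0,0,0,1],[-0.0007,-0.0008,0.108,0,0,0,1],[-0.0007,-0.0008,0.108,0,0,0,0],[-0.0007,-0.0008,0.108,0,0,0,0],[-0.0007,-0.0008,0.108,0,0,0,0],[-0.0007,-0.0008,0.108,0,0,0,0],[-0.0007,-0.0008,0.108,0,0,0,0]]' 40
python3 -c "
from h import *
to((.4865,-.0815,.15,-.17))"
```

```text
time: 5.28
eef_pos: [0.4715, -0.3565, 0.065]
tcp_rot: [0.763, 0.646, 0.0, 0.002]
contact_force: [-0.9, 2.0, 6.5]
opening: 0.458
finger_force: 39.8
t 5.275 pos [ 0.4715 -0.3565  0.065 ] yaw -0.1651 zax [ 0.0027 -0.0026 -1.    ] F [-0.9  2.   6.5] op 0.458 ff 39.8
goal (0.4865, -0.0815, 0.15, -0.17) d [0.2735, -0.0301, -0.0857] rv [0.003, 0.0021, 0.0049] rows 5.0
```

```bash
python3 -m inch '[[0,0,-0.04,0,0,0,0],[0,0,-0.09,0,0,0,0],[0,0,-0.13,0,0,0,0],[0.055,-0.006,-0.13,0,0,0,0],[0.11,-0.012,-0.13,0,0,0,0],[0.165,-0.018,-0.13,0,0,0,0],[0.22,-0.024,-0.13,0,0,0,0],[0.2735,-0.0302,-0.13,0,0,0,0],[0.2735,-0.0302,-0.13,0,0,0,0]]' 40
python3 - <<'E'
from h import *
from plant import ctrl
to((.4865,-.0815,.15,-.17))
o=np.zeros((600,800,3),np.uint8)
T=ctrl.read_camera('top');S=ctrl.read_camera('scene')
np.savez('pics/top1.npz',**T);np.savez('pics/scene1.npz',**S)
a=cv2.resize(T['pixels'][220:300,284:409],(400,256),interpolation=3);o[:256,:400]=a
a=cv2.resize(S['pixels'][195:325,275:405],(600,600),interpolation=3)
o[:,200:]=a;o[:256,:400]=cv2.resize(T['pixels'][220:300,284:409],(400,256),interpolation=3)
o=a
cv2.imwrite('pics/e.png',o[:,:,::-1])
E
```

```text
time: 6.4
eef_pos: [0.4847, -0.0772, 0.1918]
tcp_rot: [0.761, 0.648, 0.0, -0.001]
contact_force: [-0.0, -2.0, -2.6]
opening: 0.455
finger_force: 41.2
t 6.4 pos [ 0.4847 -0.0772  0.1918] yaw -0.1599 zax [-7.0e-04  1.1e-03 -1.0e+00] F [-0.  -2.  -2.6] op 0.455 ff 41.2
goal (0.4865, -0.0815, 0.15, -0.17) d [-0.004, 0.0025, 0.0418] rv [-0.0009, -0.001, 0.0101] rows 1.0
```

View pics/e.png

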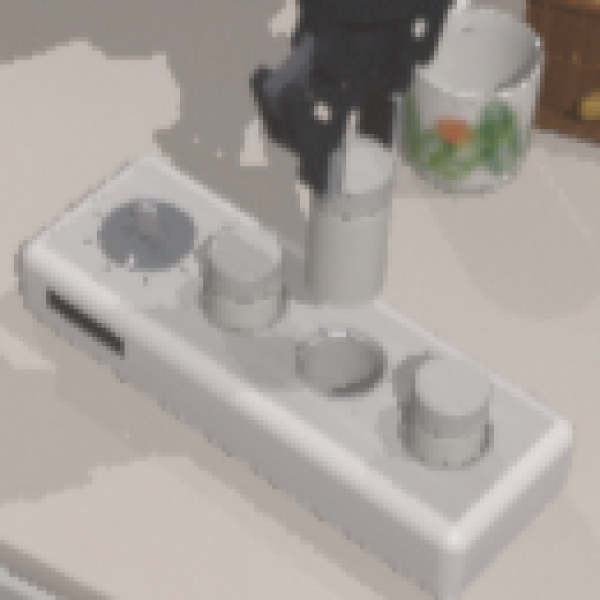

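```bash
python3 -m inch '[[-0.003,0.0018,0.03,0,0,0.01,0],[-0.003,0.0018,0.06,0,0,0.01,0],[-0.003,0.0018,0.06,0,0,0.01,0],[-0.003,0.0018,0.067,0,0,0.01,0],[-0.003,0.0018,0.074,0,0,0.01,0],[-0.003,0.0018,0.08,0,0,0.01,0],[-0.003,0.0018,0.08,0,0,0.01,0]]'
python3 -c "
from h import *
to((.486,-.08,.074,-.17))"
```

```text
time: 7.38
eef_pos: [0.4864, -0.0837, 0.1118]
tcp_rot: [0.766, 0.643, -0.0, -0.0]
contact_force: [-0.3, -0.1, -3.7]
opening: 0.459
finger_force: 41.2
t 7.375 pos [ 0.4864 -0.0837  0.1118] yaw -0.1749 zax [-6.e-04  3.e-04 -1.e+00] F [-0.3 -0.1 -3.7] op 0.459 ff 41.2
goal (0.486, -0.08, 0.074, -0.17) d [0.0035, -0.001, 0.0378] rv [-0.0007, -0.0002, -0.0049] rows 1.0
```

```bash
python3 -m inch '[[0,0,0.008,0,0,0,0],[0,0,0.016,0,0,0,0],[0,0,0.024,0,0,0,0],[0,0,0.03,0,0,0,0],[0,0,0.035,0,0,0,0],[0,0,0.036,0,0,0,0]]'
python3 -c "
from h import *
to((.4864,-.0837,.073,-.17))"
```

```text
time: 8.12
eef_pos: [0.4866, -0.0837, 0.076]
tcp_rot: [0.766, 0.643, -0.0, -0.0]
contact_force: [-0.4, 2.5, -2.3]
opening: 0.458
finger_force: 41.3
t 8.125 pos [ 0.4866 -0.0837  0.076 ] yaw -0.1752 zax [-6.e-04  6.e-04 -1.e+00] F [-0.4  2.5 -2.3] op 0.458 ff 41.3
goal (0.4864, -0.0837, 0.073, -0.17) d [-0.0001, -0.0002, 0.003] rv [-0.0007, -0.0005, -0.0052] rows 1.0
```

```bash
python3 -m inch '[[0.0007,0,0.002,0,0,0,0],[0.0007,0,0.004,0,0,0,0],[0.0007,0,0.004,0,0,0,0]]'
```

```text
time: 8.5
eef_pos: [0.4873, -0.0833, 0.0733]
tcp_rot: [0.766, 0.643, 0.0, 0.0]
contact_force: [-1.7, 2.7, 3.5]
opening: 0.459
finger_force: 41.9
```

```bash
python3 -m inch '[[0,0,0,0,0,0,0.55],[0,0,0,0,0,0,0.7],[0,0,0,0,0,0,0.8],[0,0,0,0,0,0,0.8],[0,0,-0.03,0,0,0,0.8],[0,0,-0.09,0,0,0,0.8],[0,0,-0.15,0,0,0,0.8]]'
python3 - <<'E'
from h import *
from plant import ctrl
T=ctrl.read_camera('top');S=ctrl.read_camera('scene')
np.savez('pics/top2.npz',**T);np.savez('pics/scene2.npz',**S)
print([(c,np.round(d['position'],4),round(d['conf'],2)) for c in('top','scene') for d in ctrl.mark_of(c,'jar')])
cv2.imwrite('pics/f.png',cv2.resize(S['pixels'][195:325,275:405],(600,600),interpolation=3)[:,:,::-1])
to((.49,.13,.223,.7),(.503,.394,.15,1.93))
E
```

```text
time: 9.38
eef_pos: [0.4863, -0.0831, 0.2235]
tcp_rot: [0.766, 0.643, -0.0, -0.0]
contact_force: [0.9, 0.6, 0.1]
opening: 0.798
finger_force: 0.0
[('top', array([ 0.4886, -0.0894,  0.008 ]), 0.39), ('scene', array([0.4868, 0.0508, 0.0637]), 0.64), ('scene', array([ 0.4871, -0.083 ,  0.0006]), 0.63)]
t 9.575 pos [ 0.4877 -0.0835  0.2241] yaw -0.175 zax [ 0.0036 -0.0016 -1.    ] F [ 0.6  1.1 -0.8] op 0.797 ff 0.0
goal (0.49, 0.13, 0.223, 0.7) d [0.2107, -0.0349, 0.0007] rv [0.0032, 0.0025, -0.875] rows 5.0
goal (0.503, 0.394, 0.15, 1.93) d [0.473, -0.0683, 0.0734] rv [0.0014, 0.0046, -2.105] rows 12.0
```

View pics/f.png

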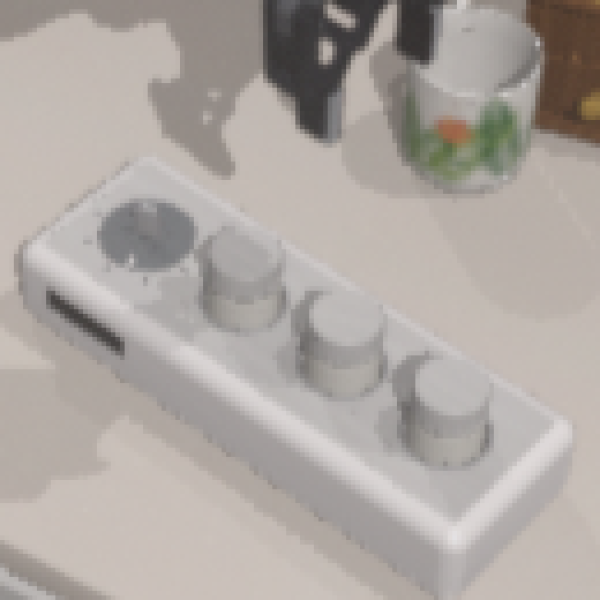

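```bash
cat > fit.py <<'E'
from h import *
from scipy.optimize import minimize
C={'top':np.load('pics/top2.npz'),'scene':np.load('pics/scene2.npz')}
th=np.linspace(0,2*np.pi,40)
def hull(r,P,u0,v0,w,k=8):
    q=np.array([proj(r,p) for p in P])-[u0,v0]
    q=((q+.5)*k-.5).astype(np.float32)
    m=np.zeros((w*k,w*k),np.float32);cv2.fillConvexPoly(m,cv2.convexHull(np.round(q*16).astype(np.int32)),1,shift=4);return m
def down(m,k=8): return cv2.resize(m,None,fx=1/k,fy=1/k,interpolation=cv2.INTER_AREA)
def model(r,p,u0,v0,w):
    x,y,a=p;c,s=np.cos(a),np.sin(a)
    cyl=[(x+.022*np.cos(t),y+.022*np.sin(t),z) for t in th for z in(0,.016)]
    bar=[(x+c*i-s*j,y+s*i+c*j,z) for i,j in((-.0205,-.007),(-.0205,.007),(.012,.007),(.012,-.007),(.0205,.003),(.0205,-.003)) for z in(.016,.036)]
    return down(np.maximum(hull(r,cyl,u0,v0,w),hull(r,bar,u0,v0,w)))
W=30
def knob(cams):
    I={}
    for n in cams:
        r=C[n];u,v=np.round(proj(r,(.503,.394,.015))).astype(int)-W//2
        g=r['pixels'].astype(float).mean(2)[v:v+W,u:u+W];I[n]=(u,v,g)
    def cost(p):
        e=0
        for n,(u,v,g) in I.items():
            m=model(C[n],p,u,v,W);f=(g<150) ;b=np.percentile(g,80)
            t=np.where(g<b-55,1,0) # dark
            t=np.clip((b-g)/(b-40),0,1); e+=np.minimum((m-t)**2,.3).sum()
        return e
    best=min((minimize(cost,(.503,.394,a),method='Nelder-Mead',options=dict(initial_simplex=[(.503,.394,a),(.509,.394,a),(.503,.4,a),(.503,.394,a+.3)],xatol=1e-4)) for a in(-2.4,-2.8,-3.2)),key=lambda o:o.fun)
    print(cams,best.x.round(4),best.fun)
for c in (['top'],['scene'],['top','scene']): knob(c)
# ring: dark grey disc on deck
for n,r in C.items():
    u,v=np.round(proj(r,(.511,.06,.062))).astype(int)-12
    g=r['pixels'].astype(float).mean(2)[v:v+25,u:u+25]
    def cost(p):
        m=down(hull(r,[(p[0]+.0285*np.cos(t),p[1]+.0285*np.sin(t),.062) for t in th],u,v,25))
        hi,lo=np.percentile(g,65),np.percentile(g,20)
        return np.minimum((m-np.clip((hi-g)/(hi-lo),0,1))**2,.3).sum()
    o=minimize(cost,(.511,.06),method='Nelder-Mead',options=dict(initial_simplex=[(.508,.058),(.514,.06),(.511,.065)],xatol=1e-4))
    print('ring',n,o.x.round(4),o.fun)
    k=cv2.resize(r['pixels'][v:v+25,u:u+25],None,fx=14,fy=14,interpolation=3)
    cv2.imwrite(f'pics/r_{n}.png',k[:,:,::-1])
a,b=cv2.imread('pics/r_top.png'),cv2.imread('pics/r_scene.png');cv2.imwrite('pics/g.png',np.hstack([a,b]))
E
python3 fit.py
```

```text
['top'] [ 0.5044  0.3962 -2.9531] 78.93087668011137
['scene'] [ 0.5042  0.3959 -2.8918] 54.26674596563427
['top', 'scene'] [ 0.5042  0.3961 -2.8625] 133.39065087982513
ring top [0.5118 0.0626] 14.932742957936847
ring scene [0.5106 0.0609] 15.31945203391909
```

```bash
python3 -m inch '[[0.21,-0.035,0,0,0,-0.87,0.8],[0.21,-0.035,0,0,0,-0.87,0.8],[0.21,-0.035,0,0,0,-0.87,0.8],[0.21,-0.035,0,0,0,-0.87,0.8],[0.21,-0.035,0,0,0,-0.87,0.8]]'
python3 -c "
from h import *
to((.502,.394,.16,1.93))"
```

```text
time: 10.2
eef_pos: [0.4873, 0.1317, 0.2196]
tcp_rot: [0.42, 0.907, -0.001, -0.002]
contact_force: [-0.3, 0.1, 1.2]
opening: 0.797
finger_force: 0.0
t 10.2 pos [0.4873 0.1317 0.2196] yaw 0.703 zax [-4.7e-03 -1.0e-04 -1.0e+00] F [-0.3  0.1  1.2] op 0.797 ff 0.0
goal (0.502, 0.394, 0.16, 1.93) d [0.1905, 0.181, 0.0595] rv [-0.0014, -0.0048, -1.227] rows 7.0
```

View pics/g.png

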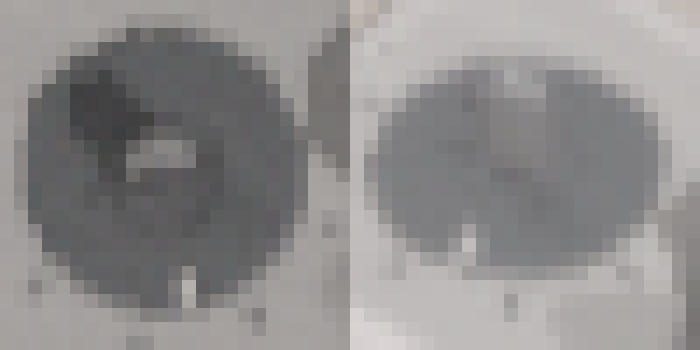

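```bash
python3 -m inch '[[0.19,0.184,0.06,0,0.005,-1.21,0.5],[0.19,0.184,0.06,0,0.005,-1.21,0.5],[0.19,0.184,0.06,0,0.005,-1.21,0.5],[0.19,0.184,0.06,0,0.005,-1.21,0.5],[0.19,0.184,0.06,0,0.005,-1.21,0.5],[0.19,0.184,0.06,0,0.005,-1.21,0.5],[0.19,0.184,0.06,0,0.005,-1.21,0.5],[0.19,0.184,0.06,0,0.005,-1.21,0.5]]'
python3 - <<'E'
from h import *
C={'top':np.load('pics/top2.npz'),'scene':np.load('pics/scene2.npz')}
for n,x,y,cx,cy in(('top',189,287,161,168),('scene',118,240,168,168)):
    r=C[n];u,v=np.round(proj(r,(.511,.06,.062))).astype(int)-12
    f=lambda a,b,z:atz(r,(u+(a+.5)/14-.5,v+(b+.5)/14-.5),z)
    a,b=f(x,y,.063),f(cx,cy,.062);d=a-b;print(n,a.round(4),b.round(4),np.arctan2(d[1],d[0]),np.hypot(*d[:2]))
to((.504,.396,.019,1.91))
E
```

```text
time: 11.2
eef_pos: [0.5073, 0.3929, 0.1595]
tcp_rot: [-0.166, 0.986, 0.0, -0.004]
contact_force: [-0.2, 1.4, -0.2]
opening: 0.5
finger_force: 0.0
top [0.4881 0.0578 0.063 ] [0.5121 0.0628 0.062 ] -2.935603395126745 0.024476300979372517
scene [0.489  0.0579 0.063 ] [0.5106 0.0605 0.062 ] -3.01998980401195 0.021792320859133255
t 11.2 pos [0.5073 0.3929 0.1595] yaw 1.9041 zax [-0.0085 -0.001  -1.    ] F [-0.2  1.4 -0.2] op 0.5 ff 0.0
goal (0.504, 0.396, 0.019, 1.91) d [0.001, 0.0038, 0.1405] rv [0.0019, -0.0083, -0.0059] rows 3.0
```

```bash
python3 -m inch '[[0.001,0.0038,0.05,0,-0.006,0,0.5],[0.001,0.0038,0.1,0,-0.006,0,0.5],[0.001,0.0038,0.125,0,-0.006,0,0.5],[0.001,0.0038,0.138,0,-0.006,0,0.5],[0.001,0.0038,0.139,0,-0.006,0,0.5]]'
python3 -c "
from h import *
to((.504,.396,.019,1.91))"
```

```text
time: 11.82
eef_pos: [0.5052, 0.3964, 0.0222]
tcp_rot: [-0.166, 0.986, 0.001, -0.0]
contact_force: [-0.5, -0.7, -0.4]
opening: 0.502
finger_force: 0.0
t 11.825 pos [0.5052 0.3964 0.0222] yaw 1.9042 zax [-7.0e-04  2.2e-03 -1.0e+00] F [-0.5 -0.7 -0.4] op 0.502 ff 0.0
goal (0.504, 0.396, 0.019, 1.91) d [0.0013, -0.0, 0.0032] rv [0.0023, 0.0001, -0.0058] rows 1.0
```

```bash
python3 -m inch '[[0.001,0,0.0025,0,0,0,0.5],[0.001,0,0.0025,0,0,0,0],[0.001,0,0.0025,0,0,0,0],[0.001,0,0.0025,0,0,0,0],[0.001,0,0.0025,0,0,0,0],[0.001,0,0.0025,0,0,0,0],[0.001,0,0.0025,0,0,0,0]]' 50
python3 -c "
from h import *
to((.504,.396,.019,1.91))"
```

```text
time: 12.7
eef_pos: [0.5048, 0.3966, 0.0208]
tcp_rot: [-0.166, 0.986, 0.001, 0.001]
contact_force: [-0.1, 0.0, 0.9]
opening: -0.0
finger_force: 0.0
t 12.7 pos [0.5048 0.3966 0.0208] yaw 1.905 zax [ 0.0011  0.0032 -1.    ] F [-0.1  0.   0.9] op -0.0 ff 0.0
goal (0.504, 0.396, 0.019, 1.91) d [0.0009, -0.0003, 0.0018] rv [0.0027, 0.0021, -0.005] rows 1.0
```

Run:
```python
from h import *
from plant import ctrl
T=ctrl.read_camera('top');S=ctrl.read_camera('scene')
np.savez('pics/top3.npz',**T);np.savez('pics/scene3.npz',**S)
for c in('top','scene'):
    print([(c,np.round(d['position'],4),round(d['conf'],2)) for d in ctrl.mark_of(c,'knob')])
    print(c,proj(T if c=='top' else S,(.504,.396,.015)))
a=cv2.resize(T['pixels'][237:297,160:220],(400,400),interpolation=3)
b=cv2.resize(S['pixels'][185:245,180:240],(400,400),interpolation=3)
cv2.imwrite('pics/k.png',np.hstack([a,b])[:,:,::-1])
```

```text
[]
top [193.13859477 267.43312039]
[('scene', array([0.5037, 0.3895, 0.004 ]), 0.72)]
scene [210.62491521 214.06403117]
```

View pics/k.png

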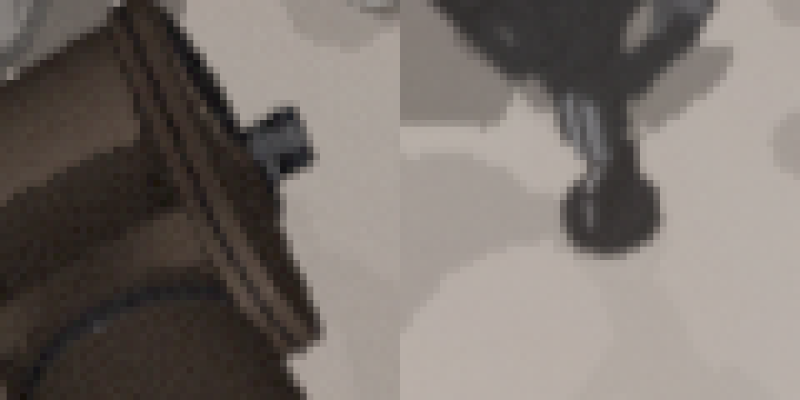

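```bash
python3 -m inch '[[0,0,-0.02,0,0,0,0],[0,0,-0.06,0,0,0,0],[0,-0.05,-0.12,0,0,0,0],[0.0,-0.1,-0.16,0,0,0,0.5],[0.0,-0.1,-0.16,0,0,0,0.5],[0.0,-0.1,-0.16,0,0,0,0.5]]'
python3 - <<'E'
from h import *
from plant import ctrl
T=ctrl.read_camera('top');S=ctrl.read_camera('scene')
np.savez('pics/top4.npz',**T);np.savez('pics/scene4.npz',**S)
for c in('top','scene'):
    print([(c,np.round(d['position'],4),round(d['conf'],2)) for d in ctrl.mark_of(c,'knob')])
x=np.load('pics/scene0.npz')['pixels']
f=lambda i,u,v:cv2.resize(i[v:v+36,u:u+36],(390,390),interpolation=3)
cv2.imwrite('pics/l.png',np.hstack([f(T['pixels'],176,249),f(S['pixels'],194,196)])[:,:,::-1])
E
```

```text
time: 13.65
eef_pos: [0.5381, 0.3014, 0.1822]
tcp_rot: [-0.166, 0.986, 0.002, 0.002]
contact_force: [-0.7, 0.6, -0.3]
opening: 0.502
finger_force: 0.0
[('top', array([0.4973, 0.3968, 0.0024]), 0.46)]
[('scene', array([0.504 , 0.3907, 0.0029]), 0.58)]
```

View pics/l.png

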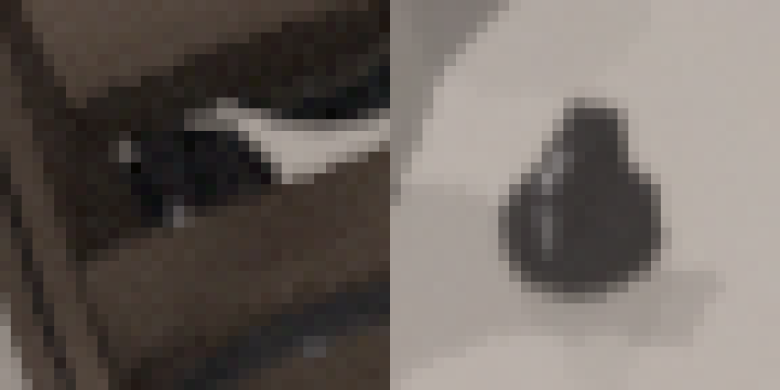

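Run:
```python
from h import *
S=np.load('pics/scene4.npz')
f=lambda a,b:(194+(a-390+.5)/10.833-.5,196+(b+.5)/10.833-.5)
for n,a,b,z in(('base',580,243,0),('skirt top',580,200,.016),('bartop',580,147,.036),('ptr top',548,185,.036),('far',612,109,.036),('left',500,222,.008),('right',660,222,.008)): print(n,atz(S,f(a,b),z).round(4))
c=np.array([.5048,.3966]);a=-2.83
for i in(-.0205,.0205):
    P=(*(c+i*np.array([np.cos(a),np.sin(a)])),.036);q=proj(S,P);print(P,(q-[194,196]+.5)*10.833+[390,0])
d=S['pixels'].astype(int);print(d[196:232,200:222].mean(2).astype(int))
```

```text
base [0.5027 0.3959 0.    ]
skirt top [0.5042 0.3942 0.016 ]
bartop [0.5055 0.3916 0.036 ]
ptr top [0.4892 0.3891 0.036 ]
far [0.522  0.3942 0.036 ]
left [0.4916 0.4135 0.008 ]
right [0.5151 0.3764 0.008 ]
(np.float64(0.524312853445575), np.float64(0.40288478722086224), 0.036) [593.52434843  93.33791277]
(np.float64(0.48528714655442506), np.float64(0.3903152127791378), 0.036) [535.45890419 192.09745739]
[[119 119 120 123 139 162 168 168 169 168 168 167 168 169 169 168 168 169
  174 174 175 175]
 [121 121 124 139 161 167 168 168 168 168 167 168 167 167 168 168 169 168
  174 175 175 175]
 [121 123 140 162 168 169 168 168 168 168 168 168 168 168 168 168 168 170
  174 174 174 175]
 [123 140 163 168 169 169 170 170 169 167 168 167 168 167 168 169 170 173
  174 175 175 175]
 [140 163 168 169 168 168 169 169 168 169 167 168 169 168 169 169 174 175
  175 174 175 175]
 [162 168 170 169 169 169 169 168 169 167 167 169 169 168 170 171 174 174
  174 175 174 176]
 [169 168 169 169 169 169 169 169 169 169 168 169 169 170 174 174 174 174
  174 174 174 175]
 [172 171 170 169 169 169 169 170 169 169 
[... 1955 characters left out ...]
7 146 147 149 151 152 152 151
  152 158 159 158]
 [157 157 157 157 158 159 158 154 152 151 151 151 151 151 152 152 152 151
  153 158 158 159]
 [157 159 159 162 161 163 164 162 160 157 155 154 157 157 159 156 152 152
  156 158 159 160]
 [160 162 165 173 171 174 175 174 173 170 162 161 166 168 168 166 158 159
  163 162 164 165]
 [166 174 175 176 176 176 176 176 176 175 171 170 170 170 169 169 170 174
  174 175 175 174]
 [176 176 176 176 176 176 176 177 175 176 171 170 171 170 170 171 172 176
  177 176 177 176]
 [176 176 176 175 176 176 176 176 176 176 172 171 170 170 171 171 175 175
  176 176 176 176]
 [176 176 176 176 176 176 177 177 176 176 175 173 172 171 170 172 176 176
  176 176 176 177]]
```

Run:
```python
from h import *
S=np.load('pics/scene4.npz')
def show(n,tcp,yaw,half,u0,v0,k,ox=0):
    for s in(-1,1):
        for up in (0,.01,.02):
            P=np.array(tcp)+[s*half*np.cos(yaw),s*half*np.sin(yaw),up];q=(proj(S,P)-[u0,v0]+.5)*k;print(n,s,up,q.round(0)+[ox,0])
show('f .8',(.4877,-.0835,.2241),-.175,.040,275,195,4.615)
show('e .46',(.4847,-.0772,.1918),-.16,.024,275,195,4.615)
show('k shut',(.5048,.3966,.0208),1.905,.004,180,185,6.667,400)
s3=np.load('pics/scene3.npz')['pixels'];s4=S['pixels']
d=np.abs(s3.astype(int)-s4).sum(2)[196:235,200:222];print((d>40).astype(int))
```

```text
f .8 -1 0 [310. 196.]
f .8 -1 0.01 [310. 181.]
f .8 -1 0.02 [311. 167.]
f .8 1 0 [410. 113.]
f .8 1 0.01 [411.  99.]
f .8 1 0.02 [412.  85.]
e .46 -1 0 [314. 222.]
e .46 -1 0.01 [315. 209.]
e .46 -1 0.02 [316. 195.]
e .46 1 0 [372. 172.]
e .46 1 0.01 [373. 159.]
e .46 1 0.02 [375. 145.]
k shut -1 0 [614. 187.]
k shut -1 0.01 [611. 171.]
k shut -1 0.02 [608. 154.]
k shut 1 0 [597. 185.]
k shut 1 0.01 [594. 168.]
k shut 1 0.02 [591. 151.]
[[1 1 1 1 1 1 1 1 1 1 1 1 1 1 1 1 1 1 1 1 1 1]
 [1 1 1 1 1 1 1 1 1 1 1 1 1 1 1 1 1 1 1 1 1 1]
 [0 1 1 1 1 1 1 1 1 1 1 1 1 1 1 1 1 1 1 1 1 1]
 [0 1 1 1 1 1 1 1 1 1 1 1 1 1 1 1 1 1 1 1 1 1]
 [1 1 1 1 1 1 1 1 1 1 1 1 1 1 1 1 1 1 1 1 1 1]
 [1 1 1 1 1 1 1 1 1 1 1 1 1 1 1 1 1 1 1 1 1 1]
 [0 0 0 1 1 1 1 1 1 1 1 1 1 1 1 1 1 1 1 1 1 1]
 [0 0 0 1 1 1 1 1 1 1 1 1 1 1 1 1 1 1 1 1 0 0]
 [0 0 0 1 1 1 1 1 1 1 1 1 1 1 1 1 1 1 1 0 0 0]
 [0 0 0 0 1 1 1 1 1 1 1 1 1 1 1 1 1 0 0 0 0 0]
 [0 0 0 0 1 1 1 1 1 1 1 0 1 1 1 1 0 0 0 0 0 0]
 [0 0 0 0 0 0 1 1 1 1 0 0 0 0 0 1 0 0 0 0 0 0]
 [0 0 0 0 0 0 1 1 1 0 1 1 0 0 0 0 0 0 0 0 0 0]
 [0 0 0 0 0 0 0 1 1 0 1 0 0 0 0 0 0 0 0 0 0 0]
 
[... 474 characters left out ...]
 0 0 0 0 0 0 0 0 0 0 0 0 0 0 0 0 0 0 0 0]
 [0 0 0 0 0 0 0 0 0 0 0 0 0 0 0 0 0 0 1 1 1 1]
 [1 1 1 0 0 0 0 0 0 0 0 0 0 0 0 0 1 1 1 1 1 1]
 [1 1 1 1 1 1 0 0 0 0 0 0 0 0 1 1 1 1 1 1 1 1]
 [1 1 1 1 1 1 1 1 1 1 1 1 1 1 1 1 1 1 1 1 1 1]
 [1 1 1 1 1 1 1 1 1 1 1 1 1 1 1 1 1 1 1 1 1 1]
 [1 1 1 0 0 0 0 0 0 0 0 1 0 0 0 0 1 1 1 1 1 1]
 [1 0 0 0 0 0 0 0 0 0 0 0 0 0 0 0 0 0 0 0 0 0]
 [0 0 0 0 0 0 0 0 0 0 0 0 0 0 0 0 0 0 0 0 0 0]
 [0 0 0 0 0 0 0 0 0 0 0 0 0 0 0 0 0 0 0 0 0 0]
 [0 0 0 0 0 0 0 0 0 0 0 0 0 0 0 0 0 0 0 0 0 0]
 [0 0 0 0 0 0 0 0 0 0 0 0 0 0 0 0 0 0 0 0 0 0]
 [0 0 0 0 0 0 0 0 0 0 0 0 0 0 0 0 0 0 0 0 0 0]
 [0 0 0 0 0 0 0 0 0 0 0 0 0 0 0 0 0 0 0 0 0 0]
 [0 0 0 0 0 0 0 0 0 0 0 0 0 0 0 0 0 0 0 0 0 0]]
```

```bash
python3 -c "
from h import *
to((.5045,.394,.06,1.89),(.5045,.394,.006,1.89))"
```

```text
t 13.85 pos [0.5358 0.3023 0.1783] yaw 1.9063 zax [-0.0027  0.0022 -1.    ] F [-0.6  0.8 -1.2] op 0.5 ff 0.0
goal (0.5045, 0.394, 0.06, 1.89) d [-0.0008, 0.0966, 0.1186] rv [0.003, -0.0019, 0.0163] rows 3.0
goal (0.5045, 0.394, 0.006, 1.89) d [-0.0009, 0.0964, 0.1726] rv [0.003, -0.0019, 0.0163] rows 4.0
```

```bash
python3 -m inch '[[-0.0008,0.05,0.06,0,0,0.016,0.5],[-0.0008,0.0965,0.1,0,0,0.016,0.5],[-0.0008,0.0965,0.118,0,0,0.016,0.5],[-0.0008,0.0965,0.145,0,0,0.016,0.5],[-0.0008,0.0965,0.16,0,0,0.016,0.5],[-0.0008,0.0965,0.166,0,0,0.016,0.5],[-0.0008,0.0965,0.17,0,0,0.016,0.5],[-0.0008,0.0965,0.172,0,0,0.016,0.5]]'
python3 -c "
from h import *
to((.5045,.394,.006,1.89))"
```

```text
time: 14.85
eef_pos: [0.5075, 0.3938, 0.0097]
tcp_rot: [-0.158, 0.987, 0.002, 0.002]
contact_force: [0.5, 0.3, 0.1]
opening: 0.501
finger_force: 0.0
t 14.85 pos [0.5075 0.3938 0.0097] yaw 1.8887 zax [ 0.0027  0.0041 -1.    ] F [0.5 0.3 0.1] op 0.501 ff 0.0
goal (0.5045, 0.394, 0.006, 1.89) d [0.0028, 0.0011, 0.0037] rv [0.003, 0.0038, -0.0013] rows 1.0
```

```bash
python3 -m inch '[[0.0028,0.001,0.004,0.003,0.004,0,0.5],[0.0028,0.001,0.005,0.003,0.004,0,0],[0.0028,0.001,0.005,0.003,0.004,0,0],[0.0028,0.001,0.005,0.003,0.004,0,0],[0.0028,0.001,0.005,0.003,0.004,0,0],[0.0028,0.001,0.005,0.003,0.004,0,0]]' 50
python3 -c "
from h import *
to((.5045,.394,.13,1.89))"
```

```text
time: 15.6
eef_pos: [0.504, 0.3938, 0.004]
tcp_rot: [-0.158, 0.987, -0.0, -0.001]
contact_force: [0.5, 0.5, 0.3]
opening: 0.142
finger_force: 51.4
t 15.6 pos [0.504  0.3938 0.004 ] yaw 1.889 zax [-1.3e-03 -7.0e-04 -1.0e+00] F [0.5 0.5 0.3] op 0.142 ff 51.4
goal (0.5045, 0.394, 0.13, 1.89) d [-0.0004, 0.0, -0.126] rv [-0.0002, -0.0015, -0.001] rows 3.0
```

```bash
python3 -m inch '[[0,0,-0.05,0,0,0,0],[0,0,-0.11,0,0,0,0],[0,0,-0.14,0,0,0,0]]'
python3 -c "
from h import *
to((.5113,.0603,.14,1.742))"
```

```text
time: 15.98
eef_pos: [0.5055, 0.3946, 0.148]
tcp_rot: [-0.158, 0.987, 0.001, 0.002]
contact_force: [-0.3, 0.4, -0.5]
opening: 0.148
finger_force: 51.3
t 15.975 pos [0.5055 0.3946 0.148 ] yaw 1.889 zax [ 0.0031  0.0018 -1.    ] F [-0.3  0.4 -0.5] op 0.148 ff 51.3
goal (0.5113, 0.0603, 0.14, 1.742) d [0.0991, -0.3194, 0.0074] rv [0.001, 0.0035, 0.147] rows 6.0
```

```bash
python3 -m inch '[[0.0166,-0.053,0.007,0,0,0.025,0],[0.033,-0.1065,0.007,0,0.003,0.05,0],[0.05,-0.16,0.007,0,0.003,0.075,0],[0.066,-0.213,0.007,0,0.003,0.1,0],[0.083,-0.266,0.007,0,0.003,0.125,0],[0.0991,-0.3194,0.0074,0,0.003,0.147,0],[0.0991,-0.3194,0.0074,0,0.003,0.147,0],[0.0991,-0.3194,0.0074,0,0.003,0.147,0]]'
python3 - <<'E'
from h import *
from plant import ctrl
T=ctrl.read_camera('top');S=ctrl.read_camera('scene')
np.savez('pics/top5.npz',**T);np.savez('pics/scene5.npz',**S)
for c in('top','scene'):
    for n in('knob','shaft_tip','jar'): print([(c,n,np.round(d['position'],4),round(d['conf'],2)) for d in ctrl.mark_of(c,n)])
to((.5113,.0603,.094,1.742))
E
```

```text
time: 16.98
eef_pos: [0.5096, 0.0595, 0.1366]
tcp_rot: [-0.085, 0.996, -0.0, -0.003]
contact_force: [-0.7, 0.4, -0.8]
opening: 0.143
finger_force: 51.3
[]
[('top', 'shaft_tip', array([ 6.106e-01,  3.270e-01, -6.000e-04]), 0.61)]
[('top', 'jar', array([ 0.4926, -0.0901,  0.0096]), 0.61)]
[('scene', 'knob', array([0.5091, 0.0569, 0.1353]), 0.53)]
[('scene', 'shaft_tip', array([0.5088, 0.0602, 0.0804]), 0.39)]
[('scene', 'jar', array([0.5091, 0.0594, 0.0818]), 0.7), ('scene', 'jar', array([ 0.4856, -0.0838,  0.0049]), 0.54)]
t 17.375 pos [0.5098 0.0602 0.1367] yaw 1.7434 zax [-0.0047 -0.0016 -1.    ] F [-0.1  0.3 -0.3] op 0.149 ff 51.3
goal (0.5113, 0.0603, 0.094, 1.742) d [-0.0018, -0.0001, 0.0427] rv [-0.0008, -0.0049, 0.0014] rows 1.0
```

```bash
python3 -m inch '[[-0.001,0,0.03,0,-0.004,0,0],[-0.001,0,0.043,0,-0.004,0,0],[-0.001,0,0.043,0,-0.004,0,0],[-0.001,0,0.046,0,-0.004,0,0],[-0.001,0,0.049,0,-0.004,0,0],[-0.001,0,0.052,0,-0.004,0,0]]'
python3 -c "
from h import *
to((.5105,.0603,.082,1.742))"
```

```text
time: 18.12
eef_pos: [0.511, 0.0595, 0.0851]
tcp_rot: [-0.085, 0.996, -0.001, 0.0]
contact_force: [-0.2, -0.1, 0.3]
opening: 0.141
finger_force: 51.3
t 18.125 pos [0.511  0.0595 0.0851] yaw 1.742 zax [ 4.e-04 -1.e-03 -1.e+00] F [-0.2 -0.1  0.3] op 0.141 ff 51.3
goal (0.5105, 0.0603, 0.082, 1.742) d [0.0003, 0.0009, 0.0031] rv [-0.0011, 0.0002, -0.0] rows 1.0
```

```bash
python3 -m inch '[[0,0.0005,0.001,0,0,0,0],[0,0.0005,0.002,0,0,0,0],[0,0.0005,0.003,0,0,0,0],[0,0.0005,0.003,0,0,0,0]]'; python3 -m inch '[[0,0,0.001,0,0,0,0],[0,0,0.002,0,0,0,0],[0,0,0.002,0,0,0,0]]'
```

```text
time: 18.62
eef_pos: [0.5109, 0.0602, 0.0819]
tcp_rot: [-0.085, 0.996, -0.0, 0.0]
contact_force: [2.0, 0.9, -0.6]
opening: 0.149
finger_force: 51.3
time: 19.0
eef_pos: [0.5109, 0.0602, 0.0799]
tcp_rot: [-0.085, 0.996, -0.0, 0.0]
contact_force: [2.3, 2.4, 1.2]
opening: 0.147
finger_force: 51.4
```

```bash
python3 -m inch '[[-0.0008,0.0006,0.001,0,0,0,0],[-0.0008,0.0006,0.002,0,0,0,0],[-0.0008,0.0006,0.003,0,0,0,0],[-0.0008,0.0006,0.003,0,0,0,0]]'; python3 -m inch '[[0,0,0.002,0,0,0,0],[0,0,0.003,0,0,0,0],[0,0,0.003,0,0,0,0]]'
```

```text
time: 19.5
eef_pos: [0.5109, 0.0606, 0.0764]
tcp_rot: [-0.086, 0.996, -0.001, -0.001]
contact_force: [1.1, 0.6, -0.3]
opening: 0.144
finger_force: 51.2
time: 19.88
eef_pos: [0.5109, 0.0607, 0.0734]
tcp_rot: [-0.085, 0.996, -0.0, -0.001]
contact_force: [0.5, 0.6, -1.4]
opening: 0.142
finger_force: 51.2
```

```bash
python3 -m inch '[[0,0,0.001,0,0,0,0],[0,0,0.002,0,0,0,0],[0,0,0.003,0,0,0,0],[0,0,0.003,0,0,0,0]]' 70; python3 -m inch '[[0,0,0.002,0,0,0,0],[0,0,0.003,0,0,0,0],[0,0,0.003,0,0,0,0]]'
```

```text
time: 20.38
eef_pos: [0.5111, 0.0607, 0.0709]
tcp_rot: [-0.086, 0.996, -0.0, -0.001]
contact_force: [-1.4, -0.0, 3.5]
opening: 0.137
finger_force: 72.7
time: 20.75
eef_pos: [0.5111, 0.0607, 0.0679]
tcp_rot: [-0.086, 0.996, -0.0, -0.001]
contact_force: [-3.1, -0.1, 6.5]
opening: 0.138
finger_force: 73.0
```

Spring is engaging as specified (3.5 → 6.5 N); press on to the stop.

```bash
python3 -m inch '[[0,0,0.001,0,0,0,0],[0,0,0.002,0,0,0,0],[0,0,0.002,0,0,0,0]]'; python3 -m inch '[[0,0,0.001,0,0,0,0],[0,0,0.002,0,0,0,0],[0,0,0.002,0,0,0,0],[0,0,0.002,0,0,0,0]]'
```

```text
time: 21.12
eef_pos: [0.5112, 0.0607, 0.0668]
tcp_rot: [-0.086, 0.996, -0.0, -0.001]
contact_force: [-5.1, 1.2, 9.8]
opening: 0.141
finger_force: 73.6
time: 21.62
eef_pos: [0.5114, 0.0607, 0.0665]
tcp_rot: [-0.086, 0.996, -0.0, -0.001]
contact_force: [-9.0, 0.5, 18.3]
opening: 0.138
finger_force: 74.7
```

Run:
```python
from h import *
from plant import ctrl
S=ctrl.read_camera('scene')
for n in('knob','ring_mark','jar'): print([(n,np.round(d['position'],4),round(d['conf'],2)) for d in ctrl.mark_of('scene',n)])
cv2.imwrite('pics/m.png',cv2.resize(S['pixels'][195:325,275:405],(600,600),interpolation=3)[:,:,::-1])
to()
```

```text
[('knob', array([0.5109, 0.0604, 0.0648]), 0.74)]
[('ring_mark', array([ 0.4963, -0.0449, -0.0021]), 0.67), ('ring_mark', array([0.485 , 0.0501, 0.0634]), 0.58)]
[('jar', array([ 0.4868, -0.0809,  0.0039]), 0.81), ('jar', array([ 0.5979,  0.5017, -0.0021]), 0.27)]
t 21.825 pos [0.5114 0.0607 0.0665] yaw 1.7424 zax [-0.002  -0.0012 -1.    ] F [-8.7  0.8 18.1] op 0.139 ff 74.7
```

View pics/m.png

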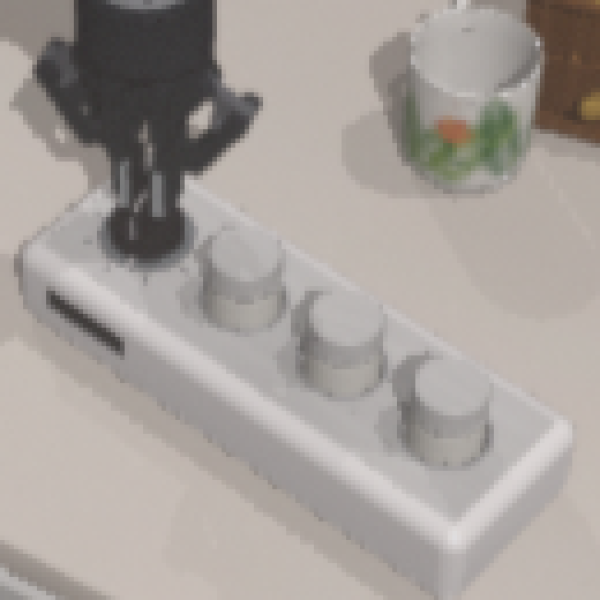

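The knob sits centred on the ring, flush with the deck, around (148,240). The jar stands level with its neighbours at (345,345), so I'm handing in.

```bash
python3 -c "
from plant import ctrl
print(ctrl.sign_off())"
```

```text
the job is handed in; nothing more can be done
None
```

The job is handed in, verdict not shown: the jar stands released in the middle well, and the gripper is holding the knob on the shaft, pressed to the end of its travel with about 18 N.

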